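# Dock a model coach under the sprung hold-down arm of its display plinth

## Robot

A 7-joint arm with a two-finger parallel gripper is mounted at the origin on the work surface. World frame = base frame: x ahead of the robot, y to its left, z up, the work surface at z = 0. Lengths are in m, angles in rad, forces in N, time in s.
With the tool pointing down it reaches from about 0.4 to 0.85 m from the base axis. Payload 10.4 kg.
Tool frame: the origin (TCP) lies on the centre line of the jaws, within the pads' length; the fingertips stand 17 mm ahead of it and the grasp point (between the pads) lies 2 mm behind it (manip.tcp_to_tips is the distance from the TCP to the fingertips, in m); z points along the fingers, x is the direction in which the jaws open and shut, and the axes are right-handed (so a half turn about z gives the same grasp; the last joint's range is limited). The gripper opens to 85 mm and grips with 20 to 120 N. Pads are 22 mm wide; open, the fingers measure 114 mm over their backs; the gripper's body (76 mm by 85 mm) begins 54 mm behind the grasp point. The pads swing forward as they close: fully open they stand 13 mm farther back than shut.
Start: joints at [1.251, 0.332, -0.065, 1.46, 0.022, 1.35, -0.088], TCP at [0.183, -0.598, 0.248] pointing down, gripper open.
Joint ranges: [-2.6, 2.6], [-0.5, 2.12], [-1.47, 1.34], [0.16, 2.42], [-1.27, 4.41], [0.06, 2.06], [-2.6, 2.6]. Speed limits (rad/s): [2.22, 2.22, 2.79, 2.79, 3.14, 3.14, 3.14].

## Interface

Orientations are given as a unit quaternion [x, y, z, w].
In Python, from workcell import manip gives the robot as it stands.
- The arm moves only by the shell command python3 -m pendant 'ROWS' [FORCE]. ROWS is JSON, a list of rows, each a list of 3 entries, a list of its own where there are three numbers: the shift along the world's x, y, z in cm, then the turn, a rotation vector about the world's x, y, z in degrees, then the closure in counts, from 0 (fully open) to 255 (shut). A call has 1 to 12 rows; each row shifts and turns the pose as measured when the row begins; what a row does not reach is not made up. A row lasts 1/8 s, in which the tool goes at most 62.5 mm and 10.7 degrees, less where a joint would pass 70% of its speed; a pose out of reach is approached as far as the arm can. A call is refused whole if a number of a shift passes 6.25 or a number of a turn 10.7, either way. A call with a gripper value outside its range is refused whole. The fingers move at their own pace and stop on an object; FORCE is the grip in N (left out, the last holds). Time passes only in rows, so rows that do not move let the fingers close. It gives the time, the measured TCP pose, the force and the opening at its end, in the units of the state.
- manip.get_obs(): the state, without advancing time (a new reading comes with each control period).
- manip.camera(name): name is "scene" or "top"; returns a dict with "pixels" (480x640x3 uint8, red, green, blue), "range_z" (480x640 float32, m along the optical axis (not along the pixel's ray), 0 where there is no reading), "K" (3x3 intrinsics, pixels), "dist" ([k1, k2, p1, p2, k3] as OpenCV has them; the pictures are not rectified), "origin" and "rotation" of the camera in the world. Camera axes: x right, y down, z forward; pixel columns grow to the right and rows downward; lengths in m; the calibration is good to about 2 mm. A picture is of the moment at which its call begins.
- manip.hand_in(): hands the job in, once; it reports no verdict.
The state is a dict: "clock": time; "joint_pos": joint angles; "joint_velocities": joint speeds; "tau": joint torques, N m; "position": TCP position; "ee_rot": TCP orientation; "ft_force": force on the tool from outside, world axes, zero at the start; "torque": the same for the moment, N m; "grip_width": opening from 0.0 (shut) to 1.0 (fully open).
Only numpy, scipy, OpenCV 4.12 (cv2) and the standard library are available. Lean on these libraries where they do the work, as an engineer would, in place of code of your own. Each camera call takes 0.05 s, during which the arm holds its last target.

## Task

Put the blue model coach into the display plinth, nose first between the two rails: with its sloping windscreen push back the sprung red arm, slide the coach on beneath the yellow roller and press its nose firmly but gently against the rubber-tipped end stop, feeling for about 12 N there. Then let go, so that the coach stays home against the rubber, flat on the plinth, with the roller bearing down on its roof; do not force the coach or tip it over, and leave everything else on the counter where it is.

Things in the scene. Friction and masses are not known exactly. Their poses are not given: they have to be found in the camera images.
- coach: blue model coach with white stripe and roof, die-cast, 170 long x 42 wide x 54 mm high, 0.2 to 0.42 kg, standing on the counter. Origin: centre of its underside (the wheels' feet); x towards the nose, z up. Straight sides from 85 mm behind to 53 mm ahead of the origin; the windscreen slopes back at 45 deg from 28 mm up at the nose to the roof edge
- coach_grip (a point): good place to grip the blue coach across its 42 mm width: near the tail, 40 mm behind its origin, 37 mm above its underside, axes as the coach's. Gripped there, fingertips 15 mm or more above the underside pass over the rails and the gripper stays clear of the red arm
- coach_nose (a point): foremost point of the blue coach on its centre line, 85 mm ahead of the coach's origin, 18 mm above its underside
- dock: display plinth fixed to the counter: dark wood plate 340 x 110 x 8 mm with two aluminium rails. Origin: at counter level below the rails' centre line; x is the push-in direction, z up; the plate reaches from x = -200 to +140 mm, top at z = 8 mm. Two steel posts at x = 120, y = +-32 mm, 88 mm high, carry the arm's hinge
- dock_mouth (a point): middle of the rails' flared mouth, on the plate's top, at dock x = -88 mm; axes as the dock's. The mouth is about 54 mm wide here and narrows by dock x = -48 mm to the 45.5 mm clear width that the rails keep up to x = +80 mm. Rails are 10 mm high above the plate
- holdarm (a joint): sprung red arm, hinged across the plinth at dock x = 120, z = 75 mm, reaching towards the mouth; 0 = at rest (down), grows to 0.7 rad as it is pushed back and up. Spring: about 4 N down at the roller at rest, 5 N on the roof, where the angle is about 0.2 rad. The windscreen meets 5 to 10 N in passing under it, then sliding drags with 4 to 6 N
- roller: free-turning yellow roller at the end of the arm, 20 mm diameter, 16 mm wide; origin at its centre, which at rest lies at dock x = 35 mm, y = 0, z = 55 mm. Its frame turns as it rolls
- buffer: end stop: steel block 18 x 32 x 30 mm on the plinth, front face at dock x = 105 mm; origin on the plate's top below that face; x as the dock's. From the face a black rubber disc (buffer_tip_c0; 18 mm wide, 8 mm thick, centre 18 mm up) stands out towards the coach by 8 to 28 mm, differently each time: not measured, feel for it. It does not yield: press with about 12 N (6 is too little, 26 too much)
- coach2: second model coach of exactly the same shape and size as coach, but cream with a red stripe; same frame. Leave it alone
- car: small red model car, 76 x 35 x 27 mm; origin under its centre. Leave it alone
- pricetile: white upright price tile on a clear foot, 30 x 60 x 44 mm; origin under its centre. Leave it alone
- jar: amber glass jar with black cap, 48 mm diameter, 55 mm high; origin under its centre. Leave it alone
- modelbox: closed green box, 70 x 120 x 55 mm; origin under its centre. Leave it alone
- brush: dusting brush lying flat, 170 mm long along its x; origin near the middle of its length. Leave it alone
- loupe: black loupe, 36 mm diameter, 42 mm high; origin under its centre. Leave it alone
Not all that is in view belongs to the job. What is shaped like the coach but purple is not meant.

How it is judged:
By the outcome, as a careful person would: the job done as asked, in the order asked, and still so for the second after the job is handed in, with the robot touching nothing.
It also fails if it takes over 72 s, if anything falls off the work surface, if the arm or the gripper's body presses on something with over 40 N, if the wrist force passes 120 N, or if a joint passes its speed limit or range.

## Working session

There is one attempt and no reset: what is moved stays moved. The work goes in short steps, Python scripts to look and compute and a shell command to move; the robot and the scene stay as the last step left them, time stands still between calls to the robot, and variables do not carry over. Pictures are saved under pics/ and viewed, and the job is handed in when it is done.

```bash
mkdir -p pics; ls; cat > h.py <<'E'
import numpy as np, cv2, pickle
from workcell import manip
def snap(n,tag):
    c=manip.camera(n); pickle.dump(c,open(f'pics/{tag}.pkl','wb'))
    cv2.imwrite(f'pics/{tag}.png',c['pixels'][:,:,::-1]); return c
def load(tag): return pickle.load(open(f'pics/{tag}.pkl','rb'))
def ray(c,u,v):
    p=cv2.undistortPoints(np.array([[[u,v]]],float),c['K'],np.array(c['dist'],float))[0,0]
    return np.array(c['rotation'])@np.array([p[0],p[1],1.])
def onz(c,u,v,z):
    d=ray(c,u,v);o=np.array(c['origin']);return o+d*(z-o[2])/d[2]
def dep(c,u,v):
    return np.array(c['origin'])+ray(c,u,v)*c['range_z'][int(round(v)),int(round(u))]
def crop(tag,x0,y0,x1,y1,s,out):
    im=cv2.imread(f'pics/{tag}.png')[y0:y1,x0:x1]
    cv2.imwrite(f'pics/{out}.png',cv2.resize(im,None,fx=s,fy=s,interpolation=cv2.INTER_CUBIC))
E
python3 - <<'E'
from h import *
for n in('top','scene'):
    c=snap(n,n+'0'); print(n,c['origin'],np.round(c['rotation'],3).tolist(),c['K'][0][0])
print(manip.get_obs(),manip.tcp_to_tips)
E
```

```text
pics
top [0.34847853 0.04278742 1.10948697] [0.708, -0.702, 0.069, -0.051] 533.524649061333
scene [1.0113962  0.85525435 0.66681173] [0.244, 0.839, -0.471, -0.122] 448.29493667739433
{'clock': 0.1, 'joint_pos': array([ 1.25141738,  0.33275477, -0.06465466,  1.46085416,  0.02159753,
        1.34992356, -0.08846356]), 'joint_velocities': array([-0.00021834, -0.00130002,  0.00010088, -0.00223365,  0.00052607,
        0.00087479, -0.00079768]), 'tau': array([ 2.79914420e-03, -6.26745415e+01,  4.96686122e-02, -3.92428064e+01,
        1.61643361e-02,  7.01650511e-03, -5.84055761e-05]), 'position': array([ 0.18265489, -0.59737999,  0.24763056]), 'ee_rot': array([ 8.03882031e-01, -5.94788444e-01, -5.20633595e-04, -3.41187612e-04]), 'ft_force': array([-0.07334344, -0.49687669,  0.5583216 ]), 'torque': array([ 0.00441662, -0.02616318,  0.02233136]), 'grip_width': 1.0019868430406678} 0.017
```

```bash
sed -i "s/np.array(c\['rotation'\])@/R.from_quat(c['rotation']).as_matrix()@/; 1a from scipy.spatial.transform import Rotation as R" h.py
```

```text
(no output)
```

View pics/top0.png

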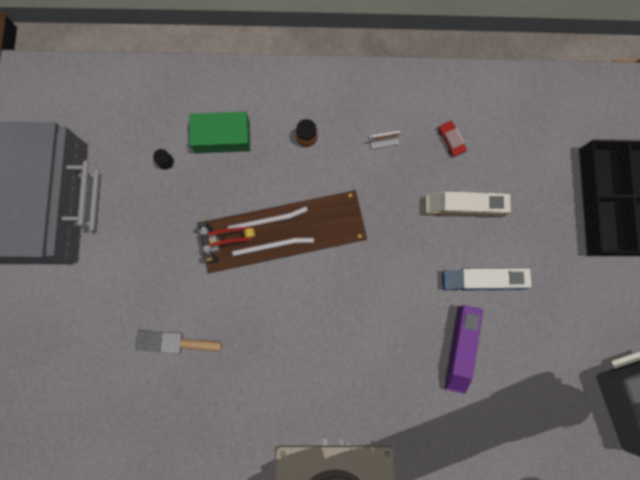

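View pics/scene0.png

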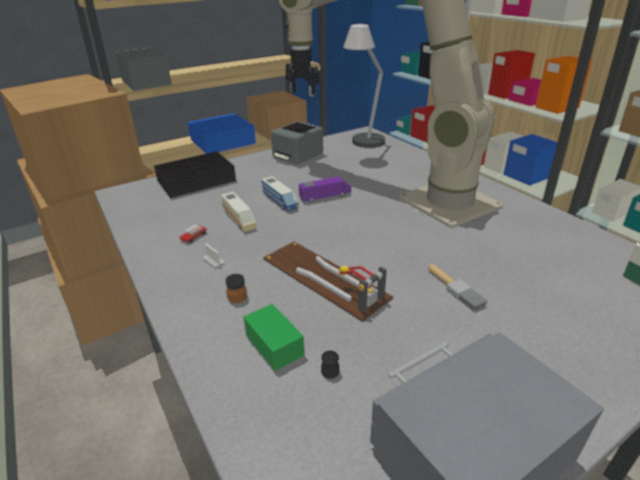

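The top view shows the blue coach around (487,279) with its nose to the left. The cream coach is at (468,203) and the purple one at (465,349). The dock lies at (205–365, 190–270) with its mouth to the right, and the red arm with the yellow roller is at about (250,233). Next I'll enlarge these.

```bash
python3 - <<'E'
from h import *
crop('top0',190,180,380,280,4.2,'c1'); crop('top0',420,250,560,310,5.7,'c2')
E
```

```text
(no output)
```

View pics/c1.png

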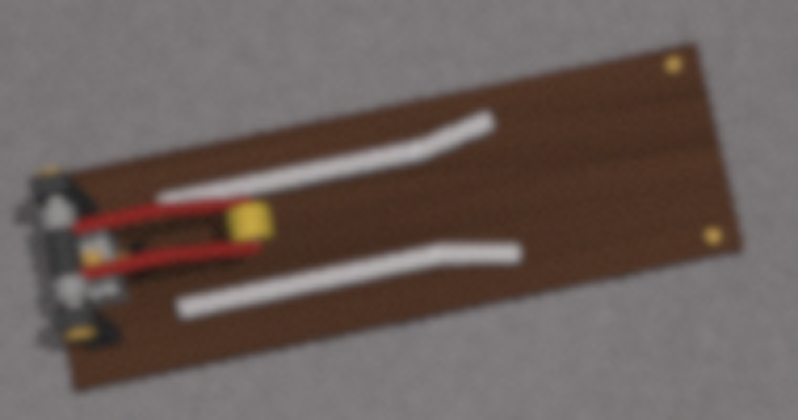

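View pics/c2.png

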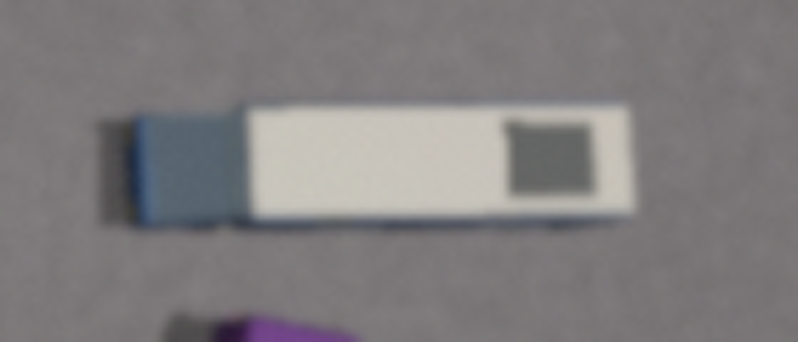

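```bash
cat > m.py <<'E'
from h import *
from scipy.optimize import least_squares
c=load('top0')
def fit(pairs,th0):
    P=np.array([onz(c,190+u/4.2,180+v/4.2,z)[:2] if k==0 else onz(c,420+u/5.7,250+v/5.7,z)[:2] for k,u,v,z,_,_ in pairs])
    Q=np.array([[a,b] for *_,a,b in pairs])
    def f(t):
        r=R.from_euler('z',t[2]).as_matrix()[:2,:2]; return ((Q@r.T+t[:2])-P).ravel()
    s=least_squares(f,[*P.mean(0),th0]); print(np.round(s.x,4),np.degrees(s.x[2]),'res mm',np.round(s.fun.reshape(-1,2)*1e3,1).tolist()); return s.x
d=[(0,695,43,.008,-.2,-.055),(0,742,248,.008,-.2,.055),(0,75,390,.008,.14,.055)]
fit(d,np.pi/2)
b=[(1,245,105,.054,.059,-.021),(1,630,103,.054,-.085,-.021),(1,636,215,.054,-.085,.021),(1,250,217,.054,.059,.021),(1,137,118,.028,.085,-.021),(1,147,222,.028,.085,.021)]
fit(b,np.pi/2)
for u,v in[(400,160),(500,160),(600,160)]:print(dep(c,420+u/5.7,250+v/5.7))
for p in[(700,150),(600,330)]:print(dep(c,190+p[0]/4.2,180+p[1]/4.2))
# rails
for q in[(163,200),(422,152),(490,120),(182,308),(437,252),(515,253)]:print('rail',onz(c,190+q[0]/4.2,180+q[1]/4.2,.018))
print('roller',dep(c,190+250/4.2,180+222/4.2),onz(c,190+250/4.2,180+222/4.2,.065))
E
python3 m.py
```

```text
[0.5393 0.1405 1.7906] 102.59285873800691 res mm [[1.6, -0.7], [-0.7, -1.4], [-0.8, 2.1]]
[ 0.4457 -0.3089  1.5872] 90.94268175220333 res mm [[0.9, 4.2], [1.4, -2.6], [-1.1, -3.5], [-1.8, 3.8], [2.7, -1.8], [-2.1, -0.0]]
[ 0.44626186 -0.30926242  0.04976056]
[ 0.44636369 -0.34423526  0.0516499 ]
[ 0.44657743 -0.37967926  0.05229555]
[ 0.57976223 -0.04442284  0.00734243]
[0.48875836 0.00529222 0.00215899]
rail [0.54925745 0.22189635 0.018     ]
rail [0.57489937 0.09468297 0.018     ]
rail [0.59155975 0.06115658 0.018     ]
rail [0.49560916 0.21061015 0.018     ]
rail [0.52468777 0.08638458 0.018     ]
rail [0.52459152 0.0479556  0.018     ]
roller [0.53015117 0.17262414 0.06705569] [0.53050943 0.17288018 0.065     ]
```

```bash
cat > m2.py <<'E'
from h import *
exec(open('m.py').read().split("d=[(0")[0])
d=[(0,695,43,.008,-.2,-.055),(0,742,248,.008,-.2,.055),(0,75,390,.008,.14,.055),(0,163,200,.018,.08,-.026),(0,422,152,.018,-.048,-.026),(0,182,308,.018,.08,.026),(0,437,252,.018,-.048,.026)]
fit(d,np.pi/2)
b=[(1,245,105,.054,.053,-.021),(1,630,103,.054,-.085,-.021),(1,636,215,.054,-.085,.021),(1,250,217,.054,.053,.021),(1,137,118,.028,.085,-.021),(1,147,222,.028,.085,.021)]
fit(b,np.pi/2)
im=cv2.GaussianBlur(c['pixels'],(0,0),.5).astype(int); mn=im.min(2)
def pca(m,z):
    v,u=np.nonzero(m); w=np.array([onz(c,a,b_,z)[:2] for a,b_ in zip(u,v)]); mu=w.mean(0)
    e=np.linalg.svd(w-mu)[2][0]; e*=np.sign(e[1]); t=(w-mu)@e; n=(w-mu)@[-e[1],e[0]]
    print(len(u),mu.round(4),'yaw',np.degrees(np.arctan2(e[1],e[0])).round(2),'ext',t.min().round(4),t.max().round(4),n.min().round(4),n.max().round(4)); return mu,e
yy,xx=np.mgrid[:480,:640]
rm=(mn>95)
def box(x0,y0,x1,y1): return (xx>=x0)&(xx<x1)&(yy>=y0)&(yy<y1)
A=pca(rm&box(230,205,291,230),.018); B=pca(rm&box(232,240,294,258),.018)
print('rail mid-line', (A[0]+B[0])/2)
pca((mn>130)&box(455,262,540,294)|box(508,271,526,284),.054)
E
python3 m2.py
```

```text
[0.5395 0.1389 1.7887] 102.48727619307307 res mm [[1.5, -2.4], [-0.9, -3.0], [-0.3, 0.7], [-1.7, 0.8], [0.4, 3.0], [1.2, 0.8], [-0.2, 0.1]]
[ 0.4456 -0.3069  1.5874] 90.95018417253117 res mm [[1.0, 0.2], [1.4, -0.6], [-1.1, -1.5], [-1.8, -0.2], [2.6, 0.2], [-2.1, 1.9]]
578 [0.577  0.1689] yaw 87.19 ext -0.0733 0.0533 -0.0238 0.0289
333 [0.5091 0.1499] yaw 100.32 ext -0.0632 0.0647 -0.0082 0.0306
rail mid-line [0.5430455 0.1593889]
1358 [ 0.4471 -0.3226] yaw 90.62 ext -0.0691 0.0693 -0.0192 0.0192
```

```bash
cat > m3.py <<'E'
from h import *
c=load('top0'); g=c['pixels'].min(2).astype(float)
L=[]
for (ua,ub,va,vb,y0) in [(254,288,0,0,'t'),(236,292,0,0,'b')]:
    pts=[]
    for u in range(ua,ub):
        vc=(180+(200+(152-200)*((u-190)*4.2-163)/(422-163))/4.2) if y0=='t' else (180+(308+(252-308)*((u-190)*4.2-182)/(437-182))/4.2)
        vs=np.arange(int(vc)-5,int(vc)+7); w=np.clip(g[vs,u]-60,0,None)
        pts.append(onz(c,u,(vs*w).sum()/w.sum(),.018)[:2])
    p=np.array(pts); vx,vy,x,y=cv2.fitLine(p.astype(np.float32),cv2.DIST_HUBER,0,1e-3,1e-3).ravel()
    s=np.sign(vy); th=np.degrees(np.arctan2(vy*s,vx*s)); k=vx/vy
    print(y0,th,'x at y=.15:',x+(.15-y)*k,'x at .1',x+(.1-y)*k, 'x at .2',x+(.2-y)*k); 
E
python3 m3.py
```

```text
t 102.638794 x at y=.15: 0.5650469 x at .1 0.5762588 x at .2 0.55383503
b 102.681244 x at y=.15: 0.51025337 x at .1 0.52150416 x at .2 0.49900258
```

Coach: origin ≈ (0.4465, −0.307), yaw ≈ 90.8°. Dock: origin ≈ (0.540, 0.139), yaw ≈ 102.65°. The rail spacing, the roof length and the heights all match the given sizes. The coach grip point is at ≈ (0.447, −0.347), so I'll move above it.

```bash
python3 -m pendant '[[[3.8,3.6,0],[0,0,10.5],0],[[3.8,3.6,0],[0,0,10.5],0],[[3.8,3.6,0],[0,0,10.5],0],[[3.8,3.6,0],[0,0,10.5],0],[[3.8,3.6,0],[0,0,10.5],0],[[3.8,3.6,0],[0,0,10.5],0],[[3.6,3.5,0],[0,0,10.5],0],[[0,0,0],[0,0,0],0]]'; cat > st.py <<'E'
from h import *
o=manip.get_obs(); r=R.from_quat(o['ee_rot']); m=r.as_matrix()
print('t',round(o['clock'],2),'p',(o['position']*100).round(2),'yaw',np.degrees(np.arctan2(m[1,0],m[0,0])).round(2),'z',m[:,2].round(4),'F',o['ft_force'].round(2),'g',round(o['grip_width'],3))
E
python3 st.py
```

```text
clock: 1.1
position: [0.4512, -0.3356, 0.2445]
ee_rot: [1.0, 0.021, -0.002, -0.0]
ft_force: [-0.6, -0.7, -1.0]
grip_width: 0.999
t 1.1 p [ 45.12 -33.56  24.45] yaw 2.42 z [-4.6e-03  2.0e-04 -1.0e+00] F [-0.64 -0.65 -0.95] g 0.999
```

```bash
python3 - <<'E'
from h import *
c=load('top0')
for p in[(482,308),(460,306),(511,215)]:print(onz(c,*p,.054))
E
python3 -m pendant '[[[-0.4,-1.1,-4],[0,-0.26,-1.6],0],[[0,0,-4],[0,0,0],0],[[0,0,-3],[0,0,0],0],[[0,0,0],[0,0,0],0]]'; python3 st.py;python3 - <<'E'
from h import *
snap('top','top1');crop('top1',400,200,580,335,4.4,'c3')
E
```

```text
[ 0.38639981 -0.28886592  0.054     ]
[ 0.39006281 -0.24506078  0.054     ]
[ 0.57523183 -0.35671214  0.054     ]
clock: 1.6
position: [0.4447, -0.3488, 0.1311]
ee_rot: [1.0, 0.004, -0.001, 0.0]
ft_force: [0.1, -0.3, 0.6]
grip_width: 0.999
t 1.6 p [ 44.47 -34.88  13.11] yaw 0.41 z [-1.5e-03 -5.0e-04 -1.0e+00] F [ 0.05 -0.29  0.59] g 0.999
```

View pics/c3.png

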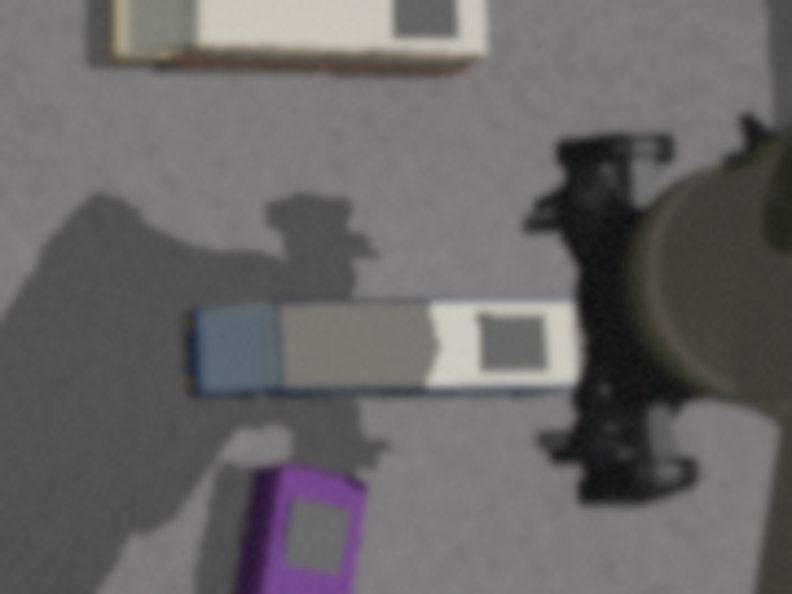

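The open jaws straddle the tail of the blue coach (crop row ~345), clear of the purple one at (300,520) and the cream one above. I'll descend and grip softly.

```bash
python3 -m pendant '[[[0.2,0.2,-4],[0,-0.1,0.4],0],[[0,0,-4],[0,0,0],0],[[0,0,-1.6],[0,0,0],0],[[0,0,0],[0,0,0],0]]' 40; python3 st.py
```

```text
clock: 2.15
position: [0.4505, -0.3515, 0.0418]
ee_rot: [1.0, 0.005, 0.005, 0.005]
ft_force: [-0.6, -0.3, 0.6]
grip_width: 1.002
t 2.15 p [ 45.05 -35.15   4.18] yaw 0.6 z [ 0.01   -0.0094 -0.9999] F [-0.58 -0.26  0.63] g 1.002
```

```bash
python3 -m pendant '[[[-0.35,0.45,-0.65],[0.54,0.57,0.2],0],[[0,0,0],[0,0,0],0],[[0,0,0],[0,0,0],0]]' 40; python3 st.py
```

```text
clock: 2.52
position: [0.4486, -0.3482, 0.0388]
ee_rot: [1.0, 0.007, 0.002, 0.001]
ft_force: [-0.5, -0.2, 0.6]
grip_width: 1.001
t 2.52 p [ 44.86 -34.82   3.88] yaw 0.79 z [ 0.0034 -0.0028 -1.    ] F [-0.52 -0.18  0.56] g 1.001
```

```bash
python3 -m pendant '[[[-0.15,0.12,-0.35],[0.2,0.2,0],0],[[0,0,-0.15],[0.1,0.1,0],0],[[0,0,0],[0,0,0],0],[[0,0,0],[0,0,0],0]]' 40; python3 st.py
```

```text
clock: 3.02
position: [0.4472, -0.3472, 0.0341]
ee_rot: [1.0, 0.007, -0.001, -0.001]
ft_force: [0.3, -0.3, -0.2]
grip_width: 1.001
t 3.02 p [ 44.72 -34.72   3.41] yaw 0.78 z [-0.0016  0.0022 -1.    ] F [ 0.32 -0.26 -0.17] g 1.001
```

```bash
python3 -m pendant '[[[0,0,0.1],[0,0,0],90],[[0,0,0],[0,0,0],110],[[0,0,0],[0,0,0],120],[[0,0,0],[0,0,0],130],[[0,0,0],[0,0,0],150],[[0,0,0],[0,0,0],200],[[0,0,0],[0,0,0],255],[[0,0,0],[0,0,0],255],[[0,0,0],[0,0,0],255]]' 40; python3 st.py
```

```text
clock: 4.15
position: [0.4472, -0.3472, 0.0354]
ee_rot: [1.0, 0.007, -0.001, -0.001]
ft_force: [-1.1, 0.5, 1.4]
grip_width: 0.49
t 4.15 p [ 44.72 -34.72   3.54] yaw 0.79 z [-0.0017  0.0021 -1.    ] F [-1.07  0.52  1.39] g 0.49
```

```bash
python3 -m pendant '[[[0,0,1],[0,0,0],255],[[0,0,2],[0,0,0],255],[[0,0,3],[0,0,0],255],[[0,0,3],[0,0,0],255],[[0,0,0],[0,0,0],255],[[0,0,0],[0,0,0],255]]' 60; python3 st.py
```

```text
clock: 4.9
position: [0.4455, -0.3458, 0.1272]
ee_rot: [1.0, 0.007, -0.002, -0.002]
ft_force: [-0.2, -0.1, -4.2]
grip_width: 0.486
t 4.9 p [ 44.55 -34.58  12.72] yaw 0.81 z [-0.0047  0.0047 -1.    ] F [-0.15 -0.05 -4.23] g 0.486
```

```bash
python3 -m pendant '[[[2,3,0],[-0.1,-0.1,1.7],255],[[2.4,4.4,0],[-0.1,-0.1,2],255],[[2.4,4.4,0],[0,0,2],255],[[2.4,4.4,0],[0,0,2],255],[[2.4,4.4,0],[0,0,2],255],[[2.0,4.0,0],[0,0,1.6],255],[[0.5,1.7,0],[0,0,0.5],255],[[0,0,0],[0,0,0],255],[[0,0,0],[0,0,0],255]]'; python3 st.py
```

```text
clock: 6.02
position: [0.5823, -0.076, 0.1157]
ee_rot: [0.994, 0.11, -0.008, -0.003]
ft_force: [-0.7, -0.5, -4.0]
grip_width: 0.484
t 6.03 p [58.23 -7.6  11.57] yaw 12.69 z [-0.017   0.0045 -0.9998] F [-0.68 -0.54 -3.99] g 0.484
```

```bash
cat > dk.py <<'E'
from h import *
import sys
O=np.array([.540,.139]); th=np.radians(102.65); ex=np.array([np.cos(th),np.sin(th)]); ey=np.array([-ex[1],ex[0]])
o=manip.get_obs(); m=R.from_quat(o['ee_rot']).as_matrix(); d=o['position'][:2]-O; F=o['ft_force']; z=m[:,2]
print('t %.2f  grip dock x %.1f y %.1f mm  underside z %.1f  yawerr %.2f  F dock x %.2f y %.2f z %.2f g %.3f'%(o['clock'],d@ex*1e3,d@ey*1e3,o['position'][2]*1e3-35.4,np.degrees(np.arctan2(m[1,0],m[0,0]))-12.65,F[:2]@ex,F[:2]@ey,F[2],o['grip_width']))
print('tilt fix rotvec deg',np.degrees([-z[1],z[0]]).round(2),'nose x at',round(d@ex*1e3+125,1))
E
python3 -m pendant '[[[0.6,0.1,-3],[-0.2,-0.8,0],255],[[0,0,-2],[0,-0.1,0],255],[[0,0,0],[0,0,0],255],[[0,0,0],[0,0,0],255]]'; python3 dk.py
python3 - <<'E'
from h import *
snap('top','top2');crop('top2',190,180,420,300,3.4,'c4')
snap('scene','s2');crop('s2',180,160,420,340,3.3,'c5')
E
```

```text
clock: 6.52
position: [0.5871, -0.083, 0.065]
ee_rot: [0.994, 0.105, -0.001, 0.001]
ft_force: [-0.7, -0.4, -2.6]
grip_width: 0.482
t 6.53  grip dock x -226.9 y 2.7 mm  underside z 29.6  yawerr -0.55  F dock x -0.20 y 0.73 z -2.64 g 0.482
tilt fix rotvec deg [ 0.16 -0.06] nose x at -101.9
```

View pics/c4.png

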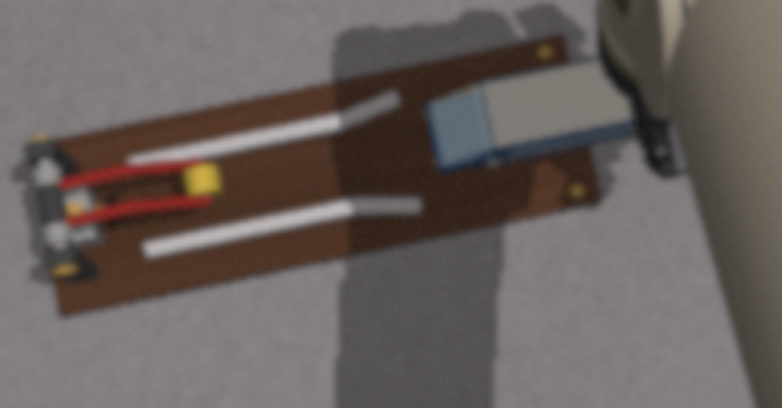

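View pics/c5.png

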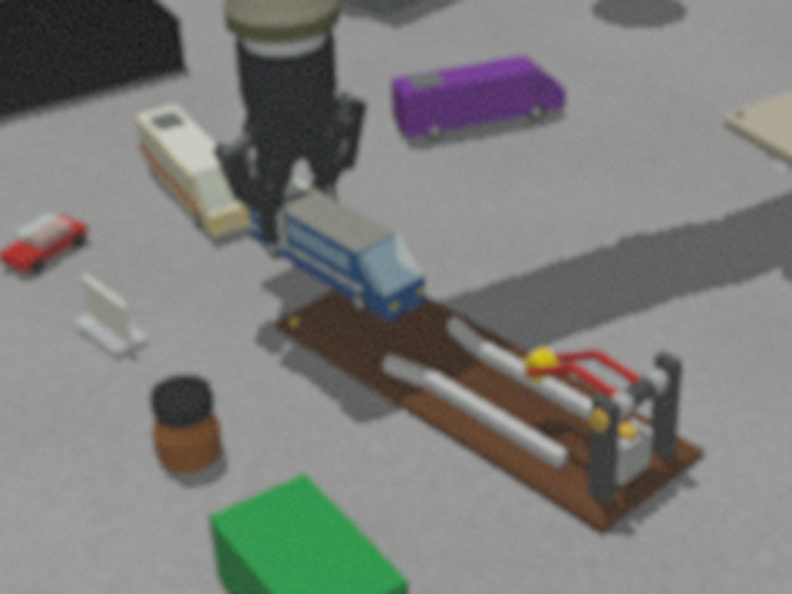

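The held coach shows at (190+430/3.4, …) in the top view, in front of the mouth and level. I'll check its offset from the rails' centre line in the same camera.

```bash
cat > chk.py <<'E'
from h import *
O=np.array([.540,.139]); th=np.radians(102.65); ex=np.array([np.cos(th),np.sin(th)]); ey=np.array([-ex[1],ex[0]])
def show(tag,x0,y0,s,pts):
    c=load(tag)
    for u,v,z in pts:
        p=onz(c,x0+u/s,y0+v/s,z)[:2]-O; print((p@ex*1e3).round(1),(p@ey*1e3).round(1))
E
python3 - <<'E'
from chk import *
show('top2',190,180,3.4,[(430,103,.0576),(441,170,.0576),(482,86,.0836),(493,155,.0836),(600,62,.0836)])
E
```

```text
-104.6 -16.9
-102.4 23.9
-134.8 -15.0
-132.3 26.1
-205.1 -14.7
```

```bash
python3 -m pendant '[[[0.45,0.1,-1.0],[0.1,0,0.5],255],[[0,0,-0.7],[0,0,0],255],[[0,0,0],[0,0,0],255],[[0,0,0],[0,0,0],255]]'; python3 dk.py
python3 - <<'E'
from h import *
snap('top','top3');crop('top3',270,190,400,260,6,'c6')
E
```

```text
clock: 7.12
position: [0.5926, -0.0816, 0.0478]
ee_rot: [0.994, 0.11, 0.0, 0.001]
ft_force: [0.2, -0.4, -3.8]
grip_width: 0.483
t 7.12  grip dock x -226.8 y -3.0 mm  underside z 12.4  yawerr 0.02  F dock x -0.47 y -0.13 z -3.80 g 0.483
tilt fix rotvec deg [0.07 0.03] nose x at -101.8
```

View pics/c6.png

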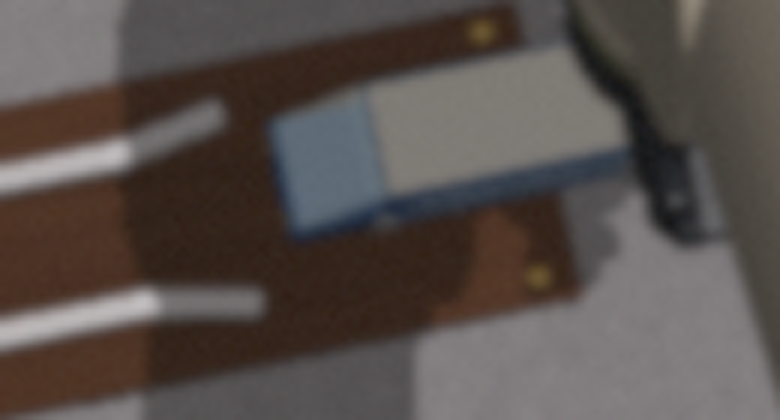

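```bash
python3 - <<'E'
from chk import *
show('top3',270,190,6,[(275,122,.0404),(298,232,.0404),(362,87,.0664),(384,195,.0664),(565,45,.0664),(625,148,.0664)])
print('rails flare ends, kinks, bolts')
show('top3',270,190,6,[(222,112,.018),(262,302,.018),(128,153,.018),(153,302,.018),(482,32,.008),(538,275,.008)])
E
```

```text
-104.1 -20.8
-103.8 18.2
-133.8 -20.9
-133.1 16.5
-203.5 -20.9
-215.2 17.6
rails flare ends, kinks, bolts
-87.9 -32.9
-87.5 35.6
-52.9 -25.4
-50.8 27.8
-184.2 -44.4
-184.2 44.8
```

```bash
python3 -m pendant '[[[-0.17,-0.04,-0.15],[0.07,0,0],255],[[0,0,-0.1],[0,0,0],255],[[0,0,0],[0,0,0],255],[[0,0,0],[0,0,0],255]]'; python3 dk.py;  python3 -m pendant '[[[0,0,-0.1],[0,0,0],255],[[0,0,0],[0,0,0],255]]'; python3 dk.py
```

```text
clock: 7.68
position: [0.5909, -0.0821, 0.0456]
ee_rot: [0.994, 0.11, 0.001, 0.0]
ft_force: [-0.3, 0.4, -3.4]
grip_width: 0.485
t 7.67  grip dock x -226.8 y -1.2 mm  underside z 10.2  yawerr 0.02  F dock x 0.50 y 0.25 z -3.42 g 0.485
tilt fix rotvec deg [0.   0.06] nose x at -101.8
clock: 7.92
position: [0.5909, -0.0821, 0.0445]
ee_rot: [0.994, 0.11, 0.001, 0.0]
ft_force: [0.0, -0.0, -3.0]
grip_width: 0.484
t 7.92  grip dock x -226.9 y -1.3 mm  underside z 9.1  yawerr 0.01  F dock x -0.05 y -0.03 z -3.01 g 0.484
tilt fix rotvec deg [0.   0.06] nose x at -101.9
```

```bash
for i in 1; do python3 -m pendant '[[[0,0,-0.06],[0,0,0],255],[[0,0,0],[0,0,0],255]]'; done >/dev/null; python3 dk.py; python3 -m pendant '[[[0,0,-0.06],[0,0,0],255],[[0,0,0],[0,0,0],255]]'>/dev/null; python3 dk.py
```

```text
t 8.18  grip dock x -226.9 y -1.3 mm  underside z 8.5  yawerr 0.02  F dock x 0.73 y -0.16 z -3.13 g 0.482
tilt fix rotvec deg [0.   0.07] nose x at -101.9
t 8.43  grip dock x -227.0 y -1.4 mm  underside z 8.2  yawerr 0.02  F dock x 0.34 y -0.07 z -1.03 g 0.482
tilt fix rotvec deg [0.01 0.08] nose x at -102.0
```

```bash
python3 -m pendant '[[[-0.2,1,0],[0,0,0],255],[[-0.2,1,0],[0,0,0],255],[[-0.2,1,0],[0,0,0],255],[[0,0,0],[0,0,0],255]]'; python3 dk.py
```

```text
clock: 8.93
position: [0.5847, -0.0491, 0.0438]
ee_rot: [0.994, 0.111, 0.001, 0.0]
ft_force: [0.3, 0.1, -3.2]
grip_width: 0.484
t 8.93  grip dock x -193.3 y -2.5 mm  underside z 8.4  yawerr 0.07  F dock x 0.00 y -0.35 z -3.21 g 0.484
tilt fix rotvec deg [-0.01  0.12] nose x at -68.3
```

```bash
python3 -m pendant '[[[-0.33,0.8,0],[0,0.1,-0.07],255],[[-0.22,1,0],[0,0,0],255],[[0,0,0],[0,0,0],255]]'; python3 dk.py
```

```text
clock: 9.3
position: [0.5788, -0.0297, 0.0438]
ee_rot: [0.994, 0.11, 0.0, -0.0]
ft_force: [0.1, 0.8, -2.1]
grip_width: 0.479
t 9.30  grip dock x -173.1 y -0.9 mm  underside z 8.4  yawerr 0.01  F dock x 0.75 y -0.22 z -2.11 g 0.479
tilt fix rotvec deg [-0.01  0.01] nose x at -48.1
```

Nose is at the start of the straight section with no lateral force. I'll look before going in.

```bash
python3 - <<'E'
from h import *
snap('top','top4');crop('top4',220,190,380,260,5,'c7')
E
```

```text
(no output)
```

View pics/c7.png

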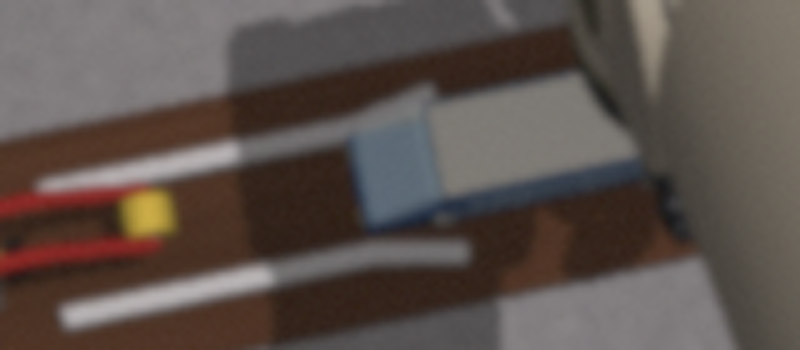

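```bash
python3 - <<'E'
from chk import *
show('top4',220,190,5,[(351,137,.036),(370,228,.036),(425,107,.062),(442,195,.062),(580,72,.062)])
E
python3 -m pendant '[[[-0.2,0.9,0],[0,0,0],255],[[-0.22,1,0],[0,0,0],255],[[0,0,0],[0,0,0],255]]'; python3 dk.py
```

```text
-49.8 -18.2
-49.8 20.5
-81.4 -18.5
-80.6 18.0
-145.3 -19.7
clock: 9.72
position: [0.5746, -0.0104, 0.0438]
ee_rot: [0.994, 0.11, 0.0, 0.0]
ft_force: [-0.2, 0.3, -1.9]
grip_width: 0.481
t 9.72  grip dock x -153.4 y -1.0 mm  underside z 8.4  yawerr -0.06  F dock x 0.38 y 0.15 z -1.88 g 0.481
tilt fix rotvec deg [0.01 0.03] nose x at -28.4
```

```bash
python3 -m pendant '[[[-0.22,1,0],[0,0,0.06],255],[[-0.22,1,0],[0,0,0],255],[[0,0,0],[0,0,0],255]]'; python3 dk.py; python3 -m pendant '[[[-0.22,1,0],[0,0,0],255],[[-0.22,1,0],[0,0,0],255],[[0,0,0],[0,0,0],255]]'; python3 dk.py
```

```text
clock: 10.1
position: [0.5697, 0.0111, 0.0438]
ee_rot: [0.994, 0.11, 0.0, 0.0]
ft_force: [-0.2, 0.7, -2.4]
grip_width: 0.481
t 10.10  grip dock x -131.3 y -1.0 mm  underside z 8.4  yawerr 0.01  F dock x 0.72 y 0.01 z -2.45 g 0.481
tilt fix rotvec deg [0.01 0.02] nose x at -6.3
clock: 10.48
position: [0.565, 0.0326, 0.0438]
ee_rot: [0.994, 0.11, 0.0, 0.0]
ft_force: [0.1, 0.1, -2.3]
grip_width: 0.48
t 10.47  grip dock x -109.3 y -1.1 mm  underside z 8.4  yawerr 0.01  F dock x 0.06 y -0.16 z -2.28 g 0.480
tilt fix rotvec deg [0.01 0.02] nose x at 15.7
```

```bash
python3 -m pendant '[[[-0.22,1,0],[0,0,0],255],[[-0.22,1,0],[0,0,0],255],[[0,0,0],[0,0,0],255]]'>/dev/null; python3 dk.py; for i in 1; do python3 -m pendant '[[[-0.11,0.5,0],[0,0,0],255],[[-0.11,0.5,0],[0,0,0],255]]'; done >/dev/null; python3 dk.py;  python3 -m pendant '[[[-0.11,0.5,0],[0,0,0],255],[[-0.11,0.5,0],[0,0,0],255]]' >/dev/null; python3 dk.py
```

```text
t 10.85  grip dock x -87.5 y -1.0 mm  underside z 8.4  yawerr 0.01  F dock x 0.00 y 0.54 z -2.63 g 0.480
tilt fix rotvec deg [0.03 0.01] nose x at 37.5
t 11.10  grip dock x -80.4 y -1.0 mm  underside z 8.5  yawerr -0.14  F dock x -14.00 y 3.12 z 1.17 g 0.481
tilt fix rotvec deg [0.26 0.04] nose x at 44.6
t 11.35  grip dock x -78.4 y -0.7 mm  underside z 9.2  yawerr -0.49  F dock x -14.55 y 3.75 z 4.71 g 0.485
tilt fix rotvec deg [0.84 0.1 ] nose x at 46.6
```

```bash
python3 - <<'E'
from h import *
print(manip.get_obs()['torque'])
snap('top','top5');crop('top5',190,190,350,270,5,'c8')
snap('scene','s5');crop('s5',240,200,420,335,4.4,'c9')
E
```

```text
[-2.92521307  0.17103215  0.38243957]
```

View pics/c8.png

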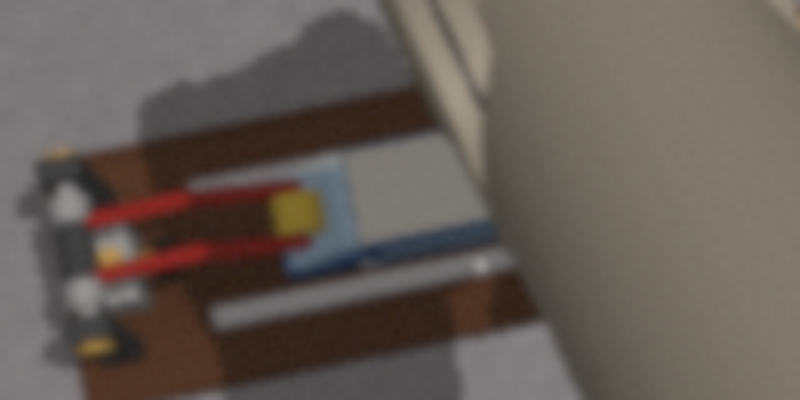

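View pics/c9.png

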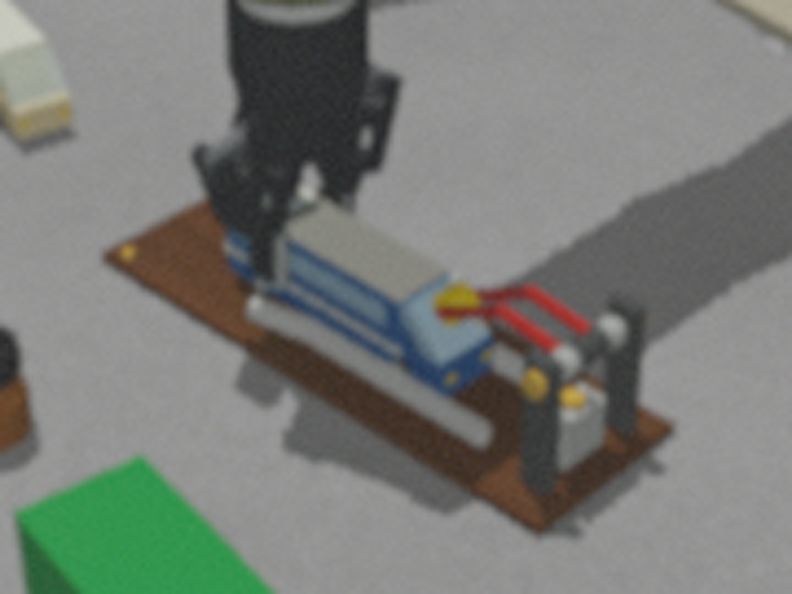

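The picture shows the roller sitting on the windscreen with the coach straight between the rails, so nothing is jammed. The compliant arm has just tilted and yielded a little. I'll correct the tilt while pushing on.

```bash
python3 -m pendant '[[[-0.13,0.6,-0.08],[0.9,0.1,0.5],255],[[-0.13,0.6,-0.05],[0.6,0.1,0.3],255]]' >/dev/null; python3 dk.py
```

```text
t 11.70  grip dock x -72.8 y -0.9 mm  underside z 8.2  yawerr -0.01  F dock x -8.53 y -1.15 z -4.71 g 0.479
tilt fix rotvec deg [-0.26  0.02] nose x at 52.2
```

```bash
python3 -m pendant '[[[-0.13,0.6,0],[0.2,0,0],255],[[-0.13,0.6,-0.03],[0.3,0,0.1],255]]' >/dev/null; python3 dk.py;  python3 -m pendant '[[[-0.13,0.6,-0.03],[0.3,0,0.1],255]]' >/dev/null; python3 dk.py
```

```text
t 11.95  grip dock x -67.3 y -0.9 mm  underside z 8.0  yawerr -0.24  F dock x -12.68 y 2.59 z 4.30 g 0.479
tilt fix rotvec deg [-0.33  0.09] nose x at 57.7
t 12.07  grip dock x -64.3 y -1.0 mm  underside z 8.0  yawerr -0.28  F dock x -10.26 y 2.51 z 4.10 g 0.485
tilt fix rotvec deg [-0.42  0.13] nose x at 60.7
```

```bash
python3 -m pendant '[[[-0.16,0.6,0.02],[-0.2,0,0.35],255],[[-0.13,0.5,0],[0,0,0.2],255]]' >/dev/null; python3 dk.py;  python3 -m pendant '[[[0,0,0],[0,0,0.1],255]]' >/dev/null; python3 dk.py
```

```text
t 12.32  grip dock x -55.6 y -1.0 mm  underside z 8.5  yawerr 0.08  F dock x -4.52 y -2.53 z -3.22 g 0.484
tilt fix rotvec deg [-0.06  0.22] nose x at 69.4
t 12.45  grip dock x -55.0 y -1.1 mm  underside z 8.4  yawerr 0.20  F dock x -0.10 y -0.98 z -4.91 g 0.480
tilt fix rotvec deg [-0.1   0.23] nose x at 70.0
```

```bash
python3 -m pendant '[[[-0.06,0.3,0],[0,0.2,-0.15],255],[[-0.06,0.3,0],[0,0,0],255]]' >/dev/null; python3 dk.py;  python3 -m pendant '[[[-0.06,0.3,0],[0,0,0],255]]' >/dev/null; python3 dk.py;  python3 -m pendant '[[[-0.06,0.3,0],[0,0,0],255]]' >/dev/null; python3 dk.py
```

```text
t 12.70  grip dock x -49.5 y -0.9 mm  underside z 8.2  yawerr 0.00  F dock x -5.18 y -0.38 z -1.69 g 0.481
tilt fix rotvec deg [-0.04 -0.03] nose x at 75.5
t 12.82  grip dock x -46.5 y -0.9 mm  underside z 8.2  yawerr -0.01  F dock x -5.54 y -0.34 z -1.74 g 0.486
tilt fix rotvec deg [-0.02 -0.03] nose x at 78.5
t 12.95  grip dock x -43.5 y -0.9 mm  underside z 8.2  yawerr -0.01  F dock x -4.42 y 0.59 z -1.19 g 0.478
tilt fix rotvec deg [ 0.   -0.04] nose x at 81.5
```

```bash
for k in 1; do python3 -m pendant '[[[-0.04,0.2,0],[0,0,0],255]]' >/dev/null; python3 dk.py|head -1;  python3 -m pendant '[[[-0.04,0.2,0],[0,0,0],255]]' >/dev/null; python3 dk.py|head -1; python3 -m pendant '[[[-0.04,0.2,0],[0,0,0],255]]' >/dev/null; python3 dk.py; done
```

```text
t 13.07  grip dock x -41.4 y -0.9 mm  underside z 8.2  yawerr -0.01  F dock x -4.88 y 0.64 z -1.31 g 0.485
t 13.20  grip dock x -39.3 y -0.9 mm  underside z 8.3  yawerr -0.02  F dock x -5.30 y 0.76 z -1.66 g 0.481
t 13.32  grip dock x -37.2 y -0.9 mm  underside z 8.2  yawerr -0.02  F dock x -4.69 y 1.04 z -1.70 g 0.484
tilt fix rotvec deg [ 0.03 -0.06] nose x at 87.8
```

```bash
python3 -m pendant '[[[-0.04,0.2,0],[0,0,0],255]]' >/dev/null; python3 dk.py|head -1;  python3 -m pendant '[[[-0.04,0.15,0],[0,0,0],255]]' >/dev/null; python3 dk.py|head -1; python3 -m pendant '[[[-0.04,0.15,0],[0,0,0],255]]' >/dev/null; python3 dk.py
```

```text
t 13.45  grip dock x -35.1 y -0.9 mm  underside z 8.2  yawerr -0.02  F dock x -4.68 y 0.30 z -0.99 g 0.484
t 13.57  grip dock x -34.7 y -0.9 mm  underside z 8.3  yawerr -0.06  F dock x -11.55 y -0.56 z -1.14 g 0.481
t 13.70  grip dock x -34.7 y -0.8 mm  underside z 8.3  yawerr -0.13  F dock x -10.06 y 1.14 z 0.51 g 0.482
tilt fix rotvec deg [ 0.24 -0.04] nose x at 90.3
```

Contact at the rubber: progress stopped at dock x ≈ −34.7 and the force stepped from about 5 N (drag) to about 11 N. For about 12 N at the tip I need about 17 N in total.

```bash
python3 -m pendant '[[[-0.05,0.2,0],[0.24,0,0.1],255]]' >/dev/null; python3 dk.py|head -1;  python3 -m pendant '[[[-0.05,0.22,0],[0.2,0,0.1],255]]' >/dev/null; python3 dk.py
```

```text
t 13.82  grip dock x -34.6 y -0.8 mm  underside z 8.3  yawerr -0.10  F dock x -11.12 y -0.70 z -1.40 g 0.482
t 13.95  grip dock x -34.6 y -0.7 mm  underside z 8.3  yawerr -0.10  F dock x -11.33 y 0.61 z -0.94 g 0.486
tilt fix rotvec deg [ 0.08 -0.  ] nose x at 90.4
```

```bash
python3 -m pendant '[[[-0.07,0.3,0],[0.2,0,0.1],255]]' >/dev/null; python3 dk.py|head -1;  python3 -m pendant '[[[-0.08,0.35,0],[0.15,0,0.1],255]]' >/dev/null; python3 dk.py
```

```text
t 14.07  grip dock x -34.6 y -0.7 mm  underside z 8.3  yawerr -0.12  F dock x -15.56 y 0.17 z 0.28 g 0.483
t 14.20  grip dock x -34.6 y -0.7 mm  underside z 8.3  yawerr -0.17  F dock x -17.50 y 0.72 z 0.74 g 0.486
tilt fix rotvec deg [0.16 0.05] nose x at 90.4
```

```bash
python3 -m pendant '[[[-0.08,0.35,0],[0.15,0,0.15],255]]' >/dev/null; python3 dk.py|head -1;  python3 -m pendant '[[[-0.08,0.35,0],[0.15,0,0.1],255]]' >/dev/null; python3 dk.py; python3 -m pendant '[[[-0.03,0.15,0],[0,0,0],255],[[-0.01,0.05,0],[0,0,0],255]]' 20 >/dev/null; python3 dk.py
```

```text
t 14.32  grip dock x -34.7 y -0.7 mm  underside z 8.3  yawerr -0.17  F dock x -14.78 y 0.76 z 1.47 g 0.484
t 14.45  grip dock x -34.6 y -0.6 mm  underside z 8.4  yawerr -0.22  F dock x -16.53 y 0.84 z 2.44 g 0.483
tilt fix rotvec deg [0.32 0.1 ] nose x at 90.4
t 14.70  grip dock x -34.7 y -0.4 mm  underside z 8.6  yawerr -0.32  F dock x -4.69 y 1.18 z 0.11 g 0.485
tilt fix rotvec deg [0.46 0.09] nose x at 90.3
```

```bash
python3 -m pendant '[[[-0.01,0.1,-0.04],[0.5,0.1,0.3],255],[[-0.01,0.1,-0.02],[0.3,0,0.2],255]]' 20 >/dev/null; python3 dk.py
```

```text
t 14.95  grip dock x -34.7 y -0.9 mm  underside z 8.1  yawerr 0.08  F dock x -7.74 y 0.07 z -0.69 g 0.479
tilt fix rotvec deg [-0.23  0.03] nose x at 90.3
```

```bash
python3 -m pendant '[[[-0.01,0.06,0],[-0.1,0,-0.05],125],[[0,0.03,0],[0,0,0],115],[[0,0,0],[0,0,0],100],[[0,0,0],[0,0,0],60],[[0,0,0],[0,0,0],20],[[0,0,0],[0,0,0],0],[[0,0,0],[0,0,0],0]]' >/dev/null; python3 dk.py;python3 - <<'E'
from h import *
snap('top','top6');crop('top6',190,190,350,270,5,'c10')
snap('scene','s6');crop('s6',240,200,420,335,4.4,'c11')
E
```

```text
t 15.82  grip dock x -29.7 y -1.5 mm  underside z 8.8  yawerr 0.22  F dock x -0.69 y -0.56 z -0.22 g 0.996
tilt fix rotvec deg [-0.36  0.06] nose x at 95.3
```

View pics/c10.png

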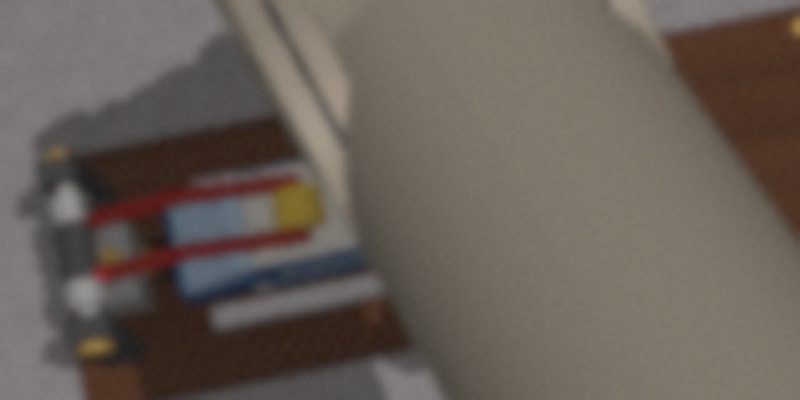

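View pics/c11.png

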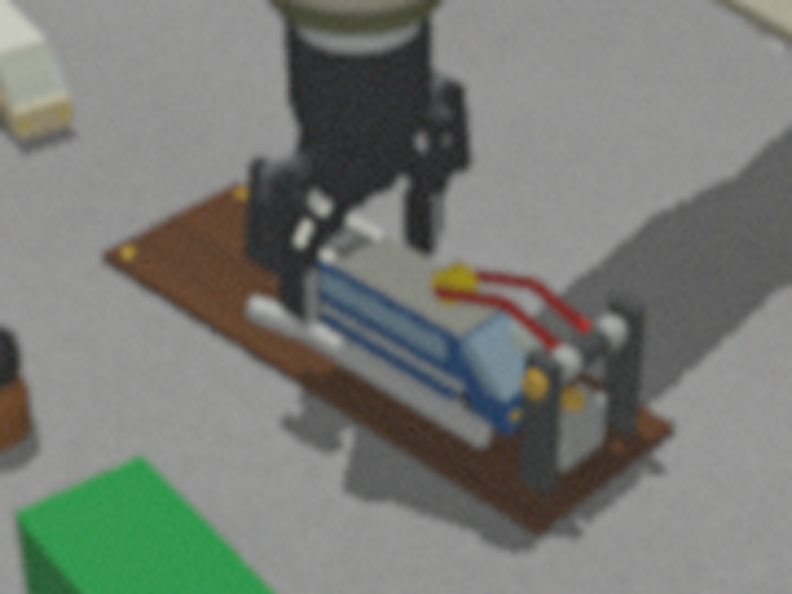

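The roller is on the roof, and the coach stands flat with its nose near the buffer. I'll retreat straight up, away from the red arm.

```bash
python3 -m pendant '[[[0,0,1.5],[0,0,0],0],[[0,0,3],[0,0,0],0],[[0,0,4],[0,0,0],0],[[0,0,4],[0,0,0],0],[[-2,-6,3],[0,0,0],0],[[-4,-6,3],[0,0,0],0],[[-4,-6,0],[0,0,0],0],[[-4,-6,0],[0,0,0],0],[[-4,-6,0],[0,0,0],0],[[0,0,0],[0,0,0],0],[[0,0,0],[0,0,0],0]]' ; python3 st.py; python3 - <<'E'
from h import *
snap('top','top7');crop('top7',190,180,350,280,5,'c12')
snap('scene','s7');crop('s7',240,200,420,335,4.4,'c13')
E
```

```text
clock: 17.3
position: [0.3898, -0.1494, 0.2352]
ee_rot: [0.993, 0.114, 0.007, -0.002]
ft_force: [0.7, 0.0, -0.2]
grip_width: 1.004
t 17.3 p [ 38.98 -14.94  23.52] yaw 13.1 z [ 0.0133  0.0047 -0.9999] F [ 0.73  0.02 -0.22] g 1.004
```

View pics/c12.png

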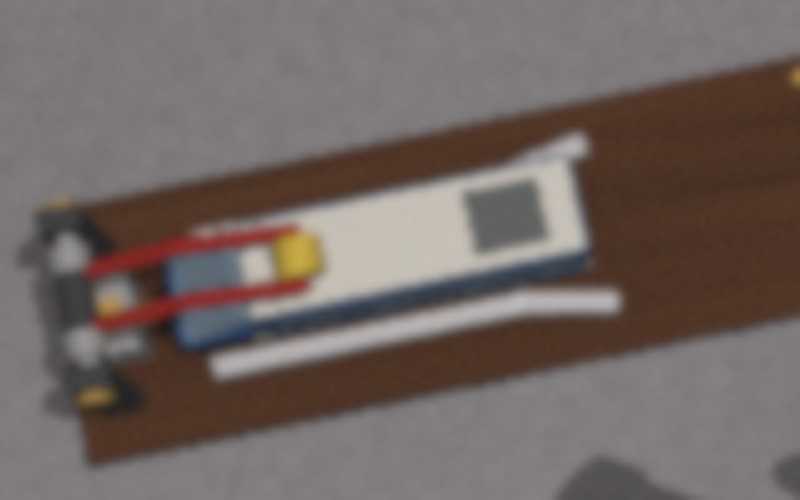

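View pics/c13.png

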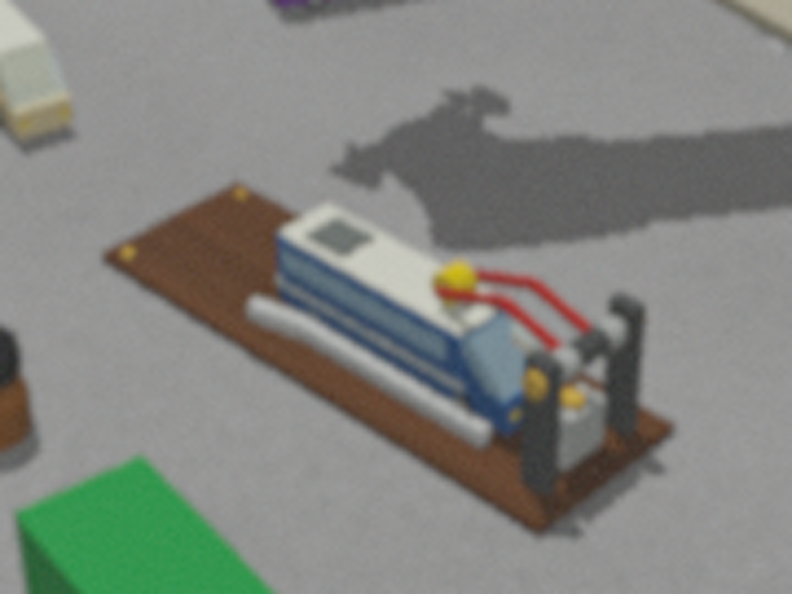

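View pics/top7.png

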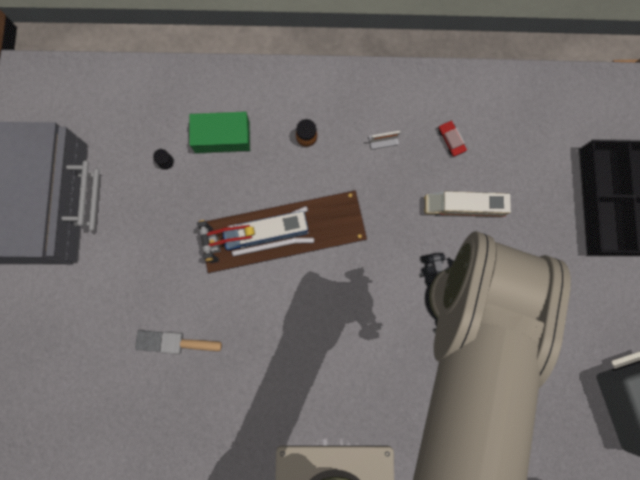

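```bash
python3 - <<'E'
from chk import *
show('top7',190,180,5,[(167,266,.036),(184,347,.036),(575,157,.062),(590,250,.062),(300,232,.062),(243,250,.062),(249,325,.062)])
c=load('top7')
for p in[(350,250),(450,260),(560,210),(540,240),(205,300)]: print(dep(c,190+p[0]/5,180+p[1]/5))
E
```

```text
89.5 -14.2
88.8 19.9
-81.4 -18.5
-79.4 19.8
32.0 -11.4
55.5 -8.9
58.8 21.2
[0.53707236 0.15267097 0.06175194]
[0.53328618 0.11277768 0.06274469]
[0.55499584 0.06947992 0.05788492]
[0.54276988 0.07732132 0.05732692]
[0.51240225 0.20557053 0.08615581]
```

Camera nose position is 89 mm, against 88.4 mm expected from the contact reading, so it hasn't backed off. The roof is at z ≈ 62 mm, which means the coach is flat, and the roller is on it. Nothing else has moved in the picture.

```bash
python3 -c "
from workcell import manip
print(manip.hand_in())"
```

```text
the job is handed in; nothing more can be done
None
```

The blue coach is in the plinth with its nose against the rubber stop and the roller on its roof. I handed the job in at about 17 s on the robot's clock, with the gripper open and well clear.

- **Passing under the arm:** pushing the windscreen under the red arm took up to about 14.5 N at the wrist, above the 5–10 N you gave. The compliant arm had tilted by up to 0.8°. I checked the pictures, corrected the tilt and carried on; nothing was jammed.
- **Pressing on the stop:** sliding under the roller dragged with about 5 N. The nose met the rubber at dock x ≈ 90 mm, and I pressed with 15–17.5 N in total. That puts about 10–12.5 N on the rubber. This is worked out by subtracting the drag, not measured directly.
- **Letting go:** the gripper sprang about 5 mm forward as it opened.
- **Last checks:**
  - **Nose:** the camera put it at about 89 mm, against 88.4 mm expected once the camera's offset is allowed for. It has not backed off, though the camera could not show a gap under 1–2 mm.
  - **Flat:** the roof measured about 62 mm high mid-roof, as it should standing flat on the plinth. Two readings near the tail came out at 57–58 mm, which I took as noise at the roof hatch and edge.
  - **Surroundings:** as far as the final top picture shows, nothing else on the counter moved. The robot arm covers the purple coach there.

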